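# Find the thread hand of a fan's spinner cap and hold it off

## Robot

A 6-joint arm with a two-finger parallel gripper is mounted at the origin on the work surface. World frame = base frame: x ahead of the robot, y to its left, z up, the work surface at z = 0. Lengths are in mm, angles in rad, forces in N, time in s.
With the tool pointing down it reaches from about 275 to 1000 mm from the base axis. Payload 8.4 kg.
Tool frame: the origin (TCP) lies at the centre of the arm's flange, where the gripper is bolted on; the fingertips stand r.tip_extent ahead of it and the grasp point (between the pads) lies 155 mm ahead of it (r.tip_extent is the distance from the TCP to the fingertips, in mm); z points along the fingers, y is the direction in which the jaws open and shut (so a half turn about z gives the same grasp; the last joint's range is limited). The gripper opens to 85 mm and grips with 20 to 120 N. Pads are 22 mm wide; open, the fingers measure 114 mm over their backs; the gripper's body (76 mm by 85 mm) begins 54 mm behind the grasp point. The pads swing forward as they close: fully open they stand 13 mm farther back than shut.
Start: joints at [1.288, 0.353, 1.633, -0, 1.155, -0.002], TCP at [173.202, 600.525, 404.681] pointing down, gripper open.
Joint ranges: [-2.63, 2.63], [-0.92, 2.1], [0.06, 2.66], [-1.3, 4.44], [0, 2.69], [-3.02, 3.02]. Speed limits (rad/s): [2.22, 2.22, 2.79, 3.14, 3.14, 3.14].

## Interface

Orientations are given as [roll, pitch, yaw] about the fixed x, y, z axes, in that order (R = Rz(yaw) Ry(pitch) Rx(roll)).
In Python, from rig import sense, grab_frame, job, r gives the robot as it stands. The module is installed in compiled form; this text tells all that it offers.
- The arm moves only by the shell command python3 -m creep 'ROWS' [FORCE]. ROWS is JSON, a list of rows, each a list of 7 numbers: the turn, a rotation vector about the tool's x, y, z in rad, then the shift along the tool's x, y, z in mm, then the closure, from 0 (fully open) to 1 (shut). In form: [[wx, wy, wz, dx, dy, dz, fingers], ...]. A call has 1 to 10 rows; each row shifts and turns the pose as measured when the row begins, along the tool's axes as they then stand; what a row does not reach is not made up. A row lasts 1/12 s, in which the tool goes at most 41.7 mm and 7.16 degrees, less where a joint would pass 70% of its speed; a pose out of reach is approached as far as the arm can. A call with a gripper value outside its range is refused whole. The fingers move at their own pace and stop on an object; FORCE is the grip in N (left out, the last holds). Time passes only in rows, so rows that do not move let the fingers close. It gives the time, the measured TCP pose, the force and the opening at its end, in the units of the state.
- sense(): the state, without advancing time (a new reading comes with each control period).
- grab_frame(name): name is "scene" or "top" or "wrist"; returns a dict with "color" (400x640x3 uint8, red, green, blue), "mtx" (3x3 intrinsics, pixels), "distortion" ([k1, k2, p1, p2, k3] as OpenCV has them; the pictures are not rectified), "T" (4x4, takes a point from camera to world coordinates). Camera axes: x right, y down, z forward; pixel columns grow to the right and rows downward; lengths in mm; the calibration is good to about 2 mm. A picture is of the moment at which its call begins. There is no depth.
- job.sign_off(): hands the job in, once; it reports no verdict.
The state is a dict: "clock": time; "qpos": joint angles; "qvel": joint speeds; "joint_efforts": joint torques, N m; "eef_pos": TCP position; "tcp_rot": TCP orientation; "contact_force": force on the tool from outside, world axes, zero at the start; "wrist_torque": the same for the moment, N m; "opening": opening from 0.0 (shut) to 1.0 (fully open).
Only numpy, scipy, OpenCV 4.12 (cv2) and the standard library are available. Lean on these libraries where they do the work, as an engineer would, in place of code of your own. Each camera call takes 0.05 s, during which the arm holds its last target.

## Task

The twin fan lies on its back with its guards off so that its blades can come out for cleaning. Unscrew the red spinner cap and lift it off: its coarse quarter-turn thread may be left- or right-handed and nothing shows which, so try it one way, then the other, until it lets go. Finish with the cap still held in the gripper, upright and still, at least 10 cm above where it sat; leave the grey cap locked on its rotor and do not disturb the screwdriver, beaker or oil bottle.

Things in the scene. Friction and masses are not known exactly. Their poses are not given: they have to be found in the camera images.
- fan: Fixed twin fan on its back: open white tray 210 (x) by 390 (y) by 46 mm high, divider across its middle, black control block 56 mm high on its far (+x) edge at y = 0. Origin: centre of its underside on the table, z up. Two rotors, blue blades up to 42 mm above the table, axes at y = +95 and -95 mm; blocked, they do not turn. Grey hubs 51 mm across, top 63 mm above the table.
- fan_hub_left (a point): Centre of the hub top of the rotor at the fan's +y, 63 mm above the table. One rotor's thread is right-handed, the other's left-handed, drawn afresh each time; blades and hubs do not tell which. A right-handed one lets go counter-clockwise seen from above, a left-handed one clockwise.
- fan_hub_right (a point): The same for the rotor at the fan's -y. Either cap may sit on either rotor.
- red_cap_grip (a point): Red spinner cap on one of the rotors: upright round ribbed knob, 46 mm diameter, 40 mm high, 50 to 100 g. Point on its axis, half-way up the knob, 84 mm above the table when seated (knob free from 64 to 104 mm). z up; x along the white stripe on its flat top. Locked, its x lies along the fan's x within 2 degrees. Below the knob a 36 mm collar sits 5 mm deep in the hub.
- red_cap_bar (a point): Centre of the underside of the red cap's hidden 34 mm cross bar, 39.5 mm below the knob's centre. Right way: turns almost freely 65 degrees to a firm stop, and lifts off without force from 50 degrees to that stop. Wrong way: firm stop after 4 degrees, then fingers slip round it (30 N grip is ample). While locked it plays 1.5 mm up and resists a pull. Free once raised 25 mm.
- grey_cap_grip (a point): Grey spinner cap with a black stripe, otherwise the same as the red one, locked on the other rotor. To be left alone. Point on its axis, half-way up the knob.
- screwdriver_mid (a point): Loose screwdriver with a yellow handle lying on the table beyond the fan, about 200 mm long, 25 mm thick. Bystander. Point inside it, near its middle.
- beaker_mid (a point): Empty clear plastic beaker, 90 mm across, 110 mm high, standing on the table to one side of the fan. Bystander. Point on its axis, half-way up.
- oil_mid (a point): Small amber oil bottle, 48 mm across, 110 mm high, standing on the table on the other side of the fan. Bystander. Point on its axis, half-way up.
Mind the look-alikes: they are no part of the job. Of the things shaped like the part that bears red_cap_grip, the red one is meant. There is more than one size of the part that bears grey_cap_grip; the job needs the larger.

How it is judged (in metres and radians):
On the way:
1. the red cap is turned 43 degrees or more from its locked position while still seated on its hub (angle between the x axis of red_cap_grip and the x axis of fan, either way round above 0.75 rad and height (world z) of red_cap_grip below 0.092 m and distance of red_cap_grip from where it was at the start of the episode below 0.01 m), for 0.05 s.
At the end, for the whole second after the job is handed in: The gripper's fingers hold the red cap (contact force over 1 N) with its centre at least 90 mm above where it sat (over 174 mm above the table), upright within 20 degrees, at rest (under 30 mm/s), not touching the fan; the grey cap is within 8 mm and 17 degrees of its locked place (height (world z) of red_cap_grip above 0.174 m and angle between red_cap_grip's own z axis and vertical below 0.35 rad and contact force between the fingers and red_cap above 1 N and contact force between fan and red_cap below 0.1 N and linear speed of red_cap below 0.03 m/s and distance of grey_cap_grip from where it was at the start of the episode below 0.008 m and angle between the x axis of grey_cap_grip and the x axis of fan, either way round below 0.3 rad); the arm keeps its last pose, push and grip.
It fails at once if the grey cap is turned or moved (distance of grey_cap_grip from where it was at the start of the episode above 0.01 m or angle between the x axis of grey_cap_grip and the x axis of fan, either way round above 0.35 rad).
It fails at once if the screwdriver, beaker or oil bottle is pushed more than 30 mm or knocked over (distance of any of screwdriver_mid, beaker_mid, oil_mid from where it was at the start of the episode above 0.03 m).
It also fails if it takes over 45 s, if anything falls off the work surface, if the arm or the gripper's body presses on something with over 40 N, if the wrist force passes 120 N, or if a joint passes its speed limit or range.

## Working session

There is one attempt and no reset: what is moved stays moved. The work goes in short steps, Python scripts to look and compute and a shell command to move; the robot and the scene stay as the last step left them, time stands still between calls to the robot, and variables do not carry over. Pictures are saved under pics/ and viewed, and the job is handed in when it is done.

```bash
mkdir -p pics
python3 - <<'E'
from rig import sense, grab_frame, job, r
import cv2
print(sense(), r.tip_extent)
for n in("scene","top","wrist"):
    f=grab_frame(n); cv2.imwrite(f"pics/{n}0.png",f["color"][:,:,::-1]); print(n,f["mtx"],f["distortion"],f["T"])
E
```

```text
{'clock': 0.0, 'qpos': array([ 1.28760396e+00,  3.53669614e-01,  1.63412191e+00, -1.64446420e-06,
        1.15515232e+00, -2.45277315e-03]), 'qvel': array([-0.00063396, -0.00013062, -0.00034182,  0.00065588,  0.00038434,
        0.00053717]), 'joint_efforts': array([ 2.62601490e-03, -6.05244613e+01, -3.42079604e+01,  1.31809479e-04,
        9.14084434e-03, -3.14629551e-05]), 'eef_pos': array([173.13704196, 600.31165387, 403.95332388]), 'tcp_rot': array([-3.14024147e+00, -1.81060947e-06,  2.86085373e+00]), 'contact_force': array([-0.35112196, -0.12716217, -0.84569942]), 'wrist_torque': array([-0.0071348 , -0.03089327,  0.02267475]), 'opening': 1.002084937093647} 173.4
scene [[439.19914168   0.         322.23677869]
 [  0.         439.19914168 191.55532086]
 [  0.           0.           1.        ]] [-0.07053914  0.          0.          0.          0.        ] [[ 7.69105732e-01  5.32352239e-01 -3.53662927e-01  9.28907748e+02]
 [ 6.38939202e-01 -6.53656897e-01  4.05572876e-01 -3.64097764e+02]
 [-1.52665829e-02 -5.37897532e-01 -8.42871981e-01  9.20928419e+02]
 [ 0.00000000e+00  0.0000000
[... 260 characters left out ...]
29e-01  1.92122579e-01  3.64082797e+02]
 [-9.99880935e-01  1.02328263e-02 -1.15500895e-02  4.20312774e+01]
 [ 9.36808035e-03 -1.92241330e-01 -9.81302966e-01  1.19838335e+03]
 [ 0.00000000e+00  0.00000000e+00  0.00000000e+00  1.00000000e+00]]
wrist [[277.02224201   0.         318.85663984]
 [  0.         277.02224201 199.8404234 ]
 [  0.           0.           1.        ]] [0.01124064 0.         0.         0.         0.        ] [[ 2.76729888e-01  9.26161274e-01  2.56214488e-01  1.08781609e+02]
 [ 9.60947740e-01 -2.66685574e-01 -7.38799374e-02  6.19980404e+02]
 [-9.60292429e-05  2.66653520e-01 -9.63792452e-01  3.72955472e+02]
 [ 0.00000000e+00  0.00000000e+00  0.00000000e+00  1.00000000e+00]]
```

View pics/scene0.png

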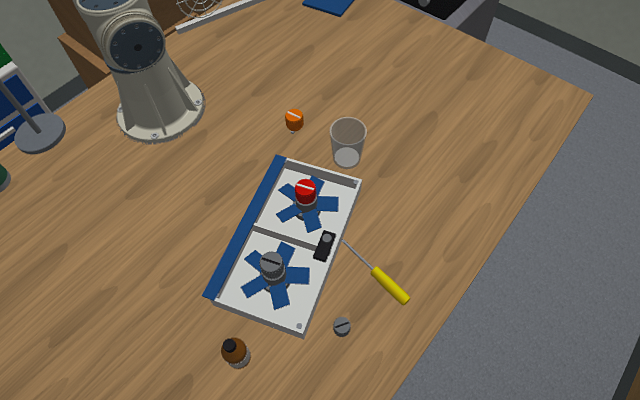

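View pics/top0.png

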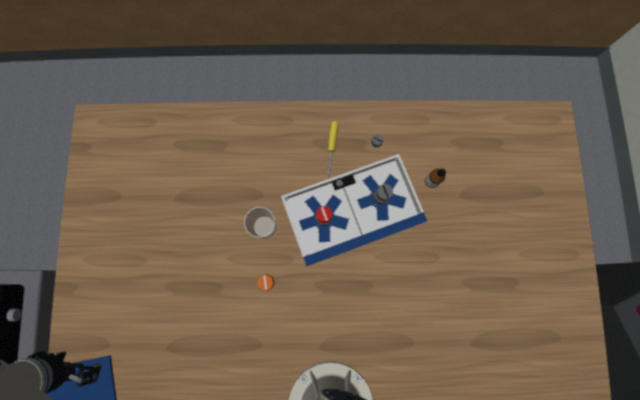

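View pics/wrist0.png

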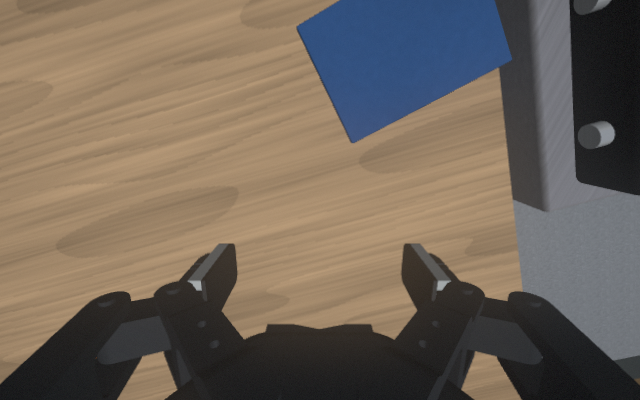

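```bash
cat > h.py <<'E'
import numpy as np, cv2
from rig import sense, grab_frame, job, r
def ray(f,uv):
    n=cv2.undistortPoints(np.array([[uv]],float),f["mtx"],np.array(f["distortion"]))[0,0]
    d=f["T"][:3,:3]@np.array([n[0],n[1],1]); return f["T"][:3,3],d/np.linalg.norm(d)
def onz(f,uv,z):
    o,d=ray(f,uv); return o+d*(z-o[2])/d[2]
def tri(rs):
    A=sum(np.eye(3)-np.outer(d,d) for o,d in rs); b=sum((np.eye(3)-np.outer(d,d))@o for o,d in rs)
    return np.linalg.solve(A,b)
def red(f):
    h=cv2.cvtColor(f["color"],cv2.COLOR_RGB2HSV)
    m=(((h[...,0]<4)|(h[...,0]>174))&(h[...,1]>180)&(h[...,2]>70)).astype(np.uint8)
    cs,_=cv2.findContours(m,cv2.RETR_EXTERNAL,cv2.CHAIN_APPROX_NONE)
    c=max(cs,key=cv2.contourArea); hull=np.zeros_like(m); cv2.fillConvexPoly(hull,cv2.convexHull(c),1)
    w=(hull>0)&(h[...,1]<110)&(h[...,2]>120)
    return c,np.argwhere(w)[:,::-1].astype(float)
E
python3 - <<'E'
from h import *
rs=[]
for n in("top","scene"):
    f=grab_frame(n); c,w=red(f); print(n,cv2.boundingRect(c),cv2.contourArea(c),w.mean(0),len(w))
    P=np.array([onz(f,p,104)[:2] for p in w]); m=P.mean(0)
    u,s,v=np.linalg.svd(P-m); print(m,np.degrees(np.arctan2(v[0,1],v[0,0])),s)
    rs.append(ray(f,w.mean(0)))
    x,y,ww,hh=cv2.boundingRect(c)
    cv2.imwrite(f"pics/{n}z.png",cv2.resize(f["color"][y-60:y+90,x-60:x+130,::-1],None,fx=4,fy=4,interpolation=cv2.INTER_CUBIC))
print(tri(rs))
E
```

```text
top (317, 209, 8, 13) 42.0 [nan nan] 0<stdin>:4: RuntimeWarning: Mean of empty slice.
  ret = um.true_divide(
<stdin>:5: RuntimeWarning: Mean of empty slice.
  ret = ret.dtype.type(ret / rcount)
Traceback (most recent call last):
numpy.linalg.LinAlgError: 1-dimensional array given. Array must be at least two-dimensional
```

```bash
python3 - <<'E'
s=open('h.py').read()
s=s.replace('c=max(cs,key=cv2.contourArea);','b=max(cs,key=cv2.contourArea).mean(0)[0]; c=np.vstack([k for k in cs if np.linalg.norm(k.mean(0)[0]-b)<25]);')
s=s.replace('hull=np.zeros_like(m);','hull=np.zeros_like(m); c=cv2.convexHull(c);').replace('[...,1]<110','[...,1]<150')
open('h.py','w').write(s)
E
cat > look.py <<'E'
from h import *
import sys
tag=sys.argv[1]; rs=[]
print(sense())
for n in("top","scene"):
    f=grab_frame(n); c,w=red(f); print(n,cv2.boundingRect(c),w.mean(0),len(w))
    P=np.array([onz(f,p,104)[:2] for p in w]); m=P.mean(0)
    u,s,v=np.linalg.svd(P-m); print(m,np.degrees(np.arctan2(v[0,1],v[0,0])),s)
    rs.append(ray(f,w.mean(0)))
    x,y,ww,hh=cv2.boundingRect(c)
    print("hull centre on z=98", onz(f,(x+ww/2-.5,y+hh/2-.5),98))
    cv2.imwrite(f"pics/{n}{tag}.png",cv2.resize(f["color"][max(0,y-65):y+65,x-70:x+130,::-1],None,fx=4,fy=4,interpolation=cv2.INTER_CUBIC))
    print("crop origin",x-70,max(0,y-65))
print("tri",tri(rs))
E
python3 look.py a
```

```text
{'clock': 0.2, 'qpos': array([ 1.28761345e+00,  3.53409503e-01,  1.63384636e+00,  1.75131226e-05,
        1.15521215e+00, -2.37313357e-03]), 'qvel': array([-3.87504725e-04, -1.09931871e-03, -3.53868740e-03,  8.23985013e-04,
        5.97672379e-05, -6.02408764e-04]), 'joint_efforts': array([ 5.71049241e-04, -6.05099702e+01, -3.42033970e+01, -7.19650166e-05,
        7.10627661e-03, -4.00356680e-05]), 'eef_pos': array([173.15022531, 600.38878442, 404.23382877]), 'tcp_rot': array([-3.14071734e+00, -1.80935168e-05,  2.86077582e+00]), 'contact_force': array([-0.10331967, -0.44730037,  0.62447729]), 'wrist_torque': array([-0.01030936, -0.00164971,  0.02408273]), 'opening': 0.9988835411691527}
top (317, 207, 15, 15) [324.13461538 214.03846154] 52
[544.71856744  12.42996548] -159.8340913429562 [81.09101967 22.73902278]
hull centre on z=98 [545.806666   12.6477126  98.       ]
crop origin 247 142
scene (295, 179, 21, 25) [304.62790698 186.27906977] 43
[546.8055782   14.94499013] 19.786588626110213 [77.85313335 11.50214482]
hull centre on z=98 [552.91174416   8.76656465  98.        ]
crop origin 225 114
tri [545.77035613  13.71141362 103.74864572]
```

```bash
ls pics
```

```text
scene0.png
scenea.png
top0.png
topa.png
wrist0.png
```

View pics/topa.png

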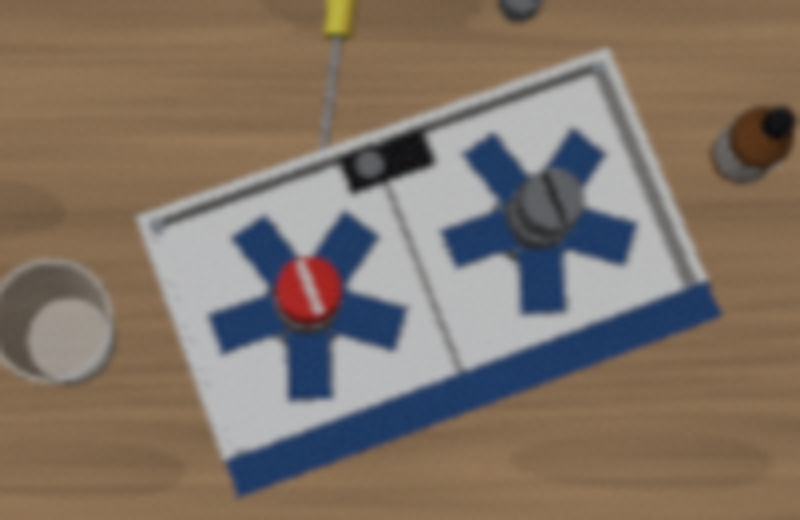

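View pics/scenea.png

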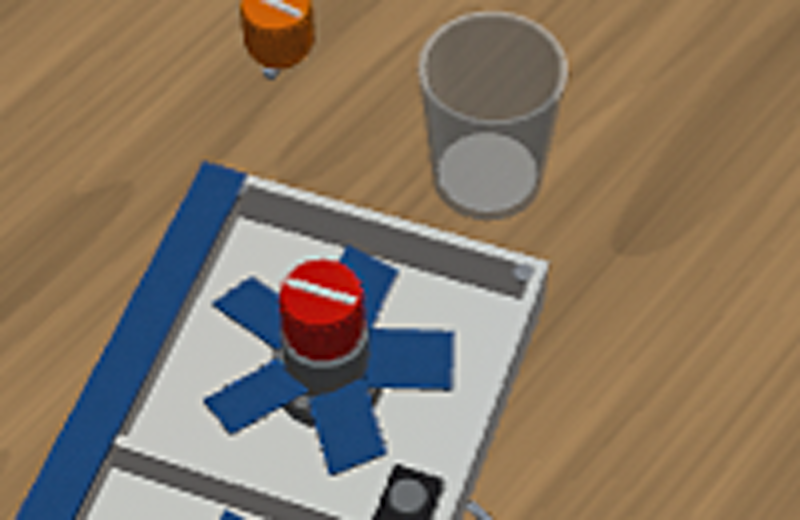

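Top view: red cap at (324,214) on the fan's +y rotor, stripe at a yaw of about 20°. The two views triangulate it to about (546, 13.5), top at 104 mm. The grey cap is at about (382,193), with the beaker and bottle off to the sides. I'll travel to above the red cap at the current height.

```bash
python3 -m creep '[[0,0,0,-13,-11,0,0],[0,0,0,-26,-23,0,0],[0,0,0,-26,-23,0,0],[0,0,0,-26,-23,0,0],[0,0,0,-26,-23,0,0],[0,0,0,-26,-23,0,0],[0,0,0,-26,-23,0,0],[0,0,0,-26,-23,0,0],[0,0,0,-26,-23,0,0],[0,0,0,-26,-23,0,0]]' 40
```

```text
clock: 1.13
eef_pos: [354.2, 310.0, 403.1]
tcp_rot: [3.141, 0.001, 2.87]
contact_force: [1.0, 0.7, 0.3]
opening: 1.0
```

```bash
python3 -m creep '[[0,0,0,-28,-25,0,0],[0,0,0,-28,-25,0,0],[0,0,0,-28,-25,0,0],[0,0,0,-28,-25,0,0],[0,0,0,-28,-25,0,0],[0,0,0,-28,-25,0,0],[0,0,0,-28,-25,0,0],[0,0,0,-28,-25,0,0],[0,0,0,-20,-17,0,0],[0,0,0,0,0,0,0]]' 40
```

```text
clock: 1.97
eef_pos: [535.2, 8.5, 405.1]
tcp_rot: [-3.142, 0.006, 2.866]
contact_force: [-0.5, 0.6, -0.6]
opening: 0.997
```

```bash
python3 -m creep '[[0,0,0.12,0,0,0,0],[0,0,0.12,0,0,0,0],[0,0,0.12,0,0,0,0],[0,0,0.12,0,0,0,0],[0,0,0.12,0,0,0,0],[0,0,0.12,0,0,0,0],[0,0,0.12,0,0,0,0],[0,0,0.12,0,0,0,0],[0,0,0.12,0,0,0,0],[0,0,0.12,0,0,0,0]]' 40
python3 - <<'E'
from h import *
print(sense())
f=grab_frame("wrist"); cv2.imwrite("pics/w1.png",f["color"][:,:,::-1])
E
```

```text
clock: 2.8
eef_pos: [528.6, 3.7, 403.9]
tcp_rot: [3.141, 0.002, 1.619]
contact_force: [-0.6, -0.2, 0.5]
opening: 1.002
{'clock': 2.8, 'qpos': array([ 0.0049382 ,  0.20389544,  1.83961735, -0.00240773,  1.09729271,
       -0.04210114]), 'qvel': array([ 1.89023420e-04, -1.44122243e-02,  1.94583771e-02, -1.26220262e-03,
        6.53204572e-04,  1.49074316e+00]), 'joint_efforts': array([-8.09064775e-03, -4.83175349e+01, -3.31154287e+01, -1.19610780e-02,
       -4.89886705e-03, -2.47844115e+00]), 'eef_pos': array([528.61051122,   3.74764107, 403.88979032]), 'tcp_rot': array([3.14089760e+00, 2.17486684e-03, 1.61893201e+00]), 'contact_force': array([-0.61908259, -0.24339349,  0.51356496]), 'wrist_torque': array([ 0.02562573, -0.04401108, -0.02188701]), 'opening': 1.0023023393362702}
```

View pics/w1.png

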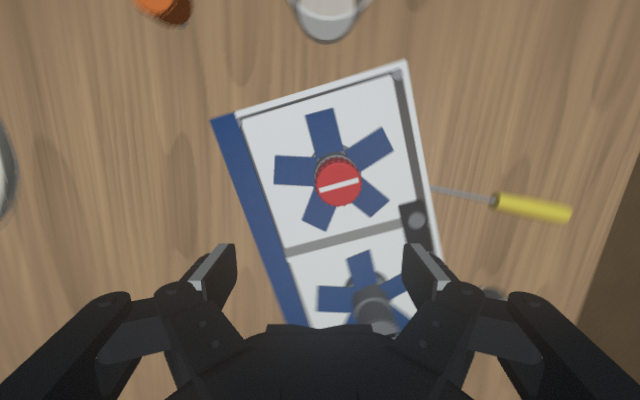

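The wrist view shows the red cap at (338,184) and the grey hub behind the gripper. I'll settle the arm and refine.

```bash
python3 -m creep '[[0,0,0,10,17,-2,0],[0,0,0,0,0,0,0],[0,0,0,0,0,0,0]]' 40
cat > w.py <<'E'
from h import *
import sys
s=sense(); f=grab_frame("wrist"); c,w=red(f)
cv2.imwrite(f"pics/{sys.argv[1]}.png",f["color"][:,:,::-1])
z=float(sys.argv[2])
P=np.array([onz(f,p,z)[:2] for p in w]); m=P.mean(0); v=np.linalg.svd(P-m)[2]
print("px",w.mean(0),len(w),"stripe",m,np.degrees(np.arctan(v[0,1]/v[0,0])))
g=grab_frame("top");c,w2=red(g)
print("tri",tri([ray(f,w.mean(0)),ray(g,w2.mean(0))]) if len(w2) else None)
p=s["eef_pos"]; R=cv2.Rodrigues(np.zeros(3))[0]
from scipy.spatial.transform import Rotation as Ro
R=Ro.from_euler("xyz",s["tcp_rot"])
print("pos",p,"rot",s["tcp_rot"],"q6",s["qpos"][5],"tool delta to stripe",R.inv().apply(np.r_[m,p[2]]-p))
E
python3 w.py w2 104
```

```text
clock: 3.1
eef_pos: [543.4, 14.5, 405.8]
tcp_rot: [-3.141, 0.002, 1.615]
contact_force: [0.0, 0.1, -1.0]
opening: 1.0Traceback (most recent call last):
  File "w.py", line 3, in <module>
    s=sense(); f=grab_frame("wrist"); c,w=red(f)
                                          ~~~^^^
  File "h.py", line 15, in red
    b=max(cs,key=cv2.contourArea).mean(0)[0]; c=np.vstack([k for k in cs if np.linalg.norm(k.mean(0)[0]-b)<25]); hull=np.zeros_like(m); c=cv2.convexHull(c); cv2.fillConvexPoly(hull,cv2.convexHull(c),1)
      ~~~^^^^^^^^^^^^^^^^^^^^^^^^
ValueError: max() iterable argument is empty
```

```bash
sed -i 's/h\[...,1\]>180/h[...,1]>140/; s/<150)&/<120)\&/' h.py; python3 w.py w2 104; python3 -c "
from h import *
f=grab_frame('wrist');print(cv2.cvtColor(f['color'],cv2.COLOR_RGB2HSV)[170:200:6,330:350:6])"
```

```text
px [323.22178988 193.88715953] 257 stripe [548.59331051  14.07716668] 19.22792634060993
tri None
pos [543.6083729   14.49131581 405.96625744] rot [-3.14141786e+00  2.10667805e-03  1.61517400e+00] q6 -0.018779240499178545 tool delta to stripe [-6.34887308e-01  4.96165702e+00  4.70228736e-04]
[[[179 126 125]
  [176  61 117]
  [110 107 121]
  [111 103 121]]

 [[  0 150 182]
  [  0 146 169]
  [169  19 106]
  [110 103 121]]

 [[  0 150 180]
  [  0 148 181]
  [  0 132 145]
  [107  25 141]]

 [[  0 149 181]
  [  0   3 197]
  [  0  43 194]
  [110 100 123]]

 [[179  55 189]
  [  0 149 178]
  [  0 150 179]
  [110 102 123]]]
```

View pics/w2.png

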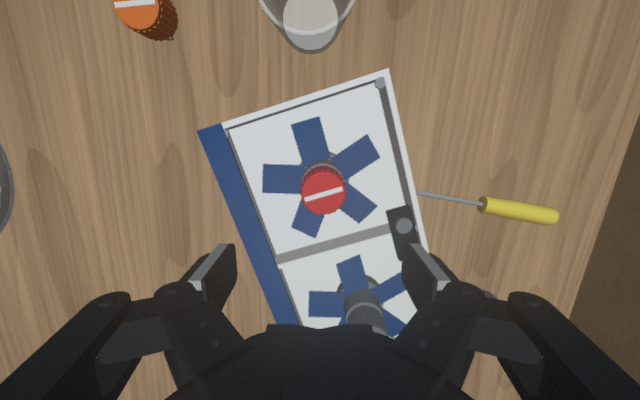

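The red disc is at (322,192) in the wrist view, the stripe at 19° and the cap at about (547,14). Next I shift about 3.5 mm along the jaw axis and descend.

```bash
python3 -m creep '[[0,0,0,0,3,10,0],[0,0,0,0,1,25,0],[0,0,0,0,0,30,0],[0,0,0,0,0,30,0],[0,0,0,0,0,25,0],[0,0,0,0,0,15,0],[0,0,0,0,0,0,0],[0,0,0,0,0,0,0]]' 40
python3 w.py w3 104
```

```text
clock: 3.97
eef_pos: [547.1, 12.9, 263.4]
tcp_rot: [3.139, 0.002, 1.616]
contact_force: [-0.6, -0.8, -0.6]
opening: 1.003
px [319.91345029 259.62339181] 855 stripe [548.74099477  14.01254936] 18.010602328485845
tri None
pos [547.09092747  12.85698674 263.37734832] rot [3.13882343e+00 2.49019933e-03 1.61637620e+00] q6 -0.02178142572305264 tool delta to stripe [1.0791753  1.70100665 0.0020231 ]
```

View pics/w3.png

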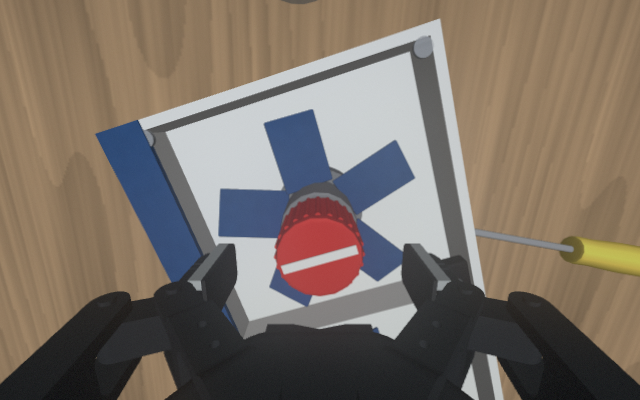

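The cap's disc is centred at (320,256), midway between the fingers at 237 and 403. I'll go down 20 mm and close.

```bash
python3 -m creep '[[0,0,0,1,0,10,0],[0,0,0,0,0,10,0],[0,0,0,0,0,0,0],[0,0,0,0,0,0,1],[0,0,0,0,0,0,1],[0,0,0,0,0,0,1],[0,0,0,0,0,0,1],[0,0,0,0,0,0,1],[0,0,0,0,0,0,1],[0,0,0,0,0,0,1]]' 40
python3 w.py w4 104
```

```text
clock: 4.9
eef_pos: [548.3, 13.9, 247.3]
tcp_rot: [3.132, 0.003, 1.617]
contact_force: [-0.9, -0.5, -1.5]
opening: 0.528
px [320.18339768 279.30694981] 1036 stripe [550.95928203  13.60404096] 21.92318180370798
tri None
pos [548.28957321  13.9054049  247.32332292] rot [3.13212975e+00 2.86613955e-03 1.61690052e+00] q6 -0.01996686930661594 tool delta to stripe [-0.42408314  2.65285245  0.02631997]
```

View pics/w4.png

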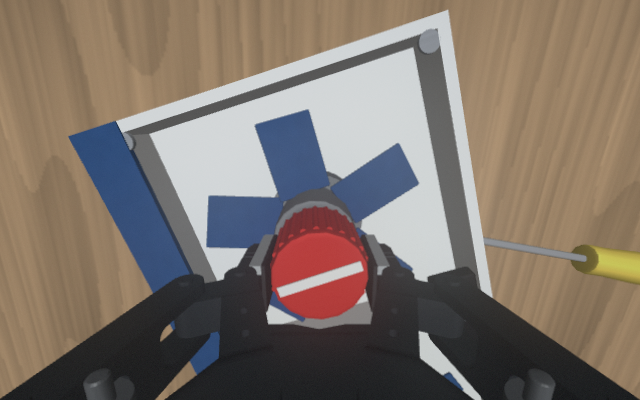

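The cap is gripped: opening 0.528, about 45 mm, with little force. Counter-clockwise first, which is tool wz negative.

```bash
python3 -m creep '[[0,0,-0.05,0,0,0,1],[0,0,-0.05,0,0,0,1],[0,0,-0.05,0,0,0,1],[0,0,0,0,0,0,1]]' 40
python3 -c "
from h import *
s=sense();print(s['tcp_rot'],s['wrist_torque'],s['contact_force'],s['joint_efforts'])"; python3 w.py w5 104
```

```text
clock: 5.33
eef_pos: [548.8, 13.9, 247.3]
tcp_rot: [3.132, 0.004, 1.773]
contact_force: [-1.1, -0.2, -0.0]
opening: 0.526
[3.1315147  0.00448743 1.77296495] [0.07368827 0.28464802 0.02826625] [-1.12409953 -0.23813835 -0.04790829] [ -0.122278   -57.12861657 -25.40105224  -0.07218932  -0.41783491
  -0.84662441]
px [319.90393852 279.48607109] 1041 stripe [551.66311326  13.60108735] 31.60676693397956
tri None
pos [548.78941597  13.89819452 247.33135869] rot [3.1315147  0.00448743 1.77296495] q6 -0.1761077544102629 tool delta to stripe [-0.86806928  2.75533334  0.03166469]
```

View pics/w5.png

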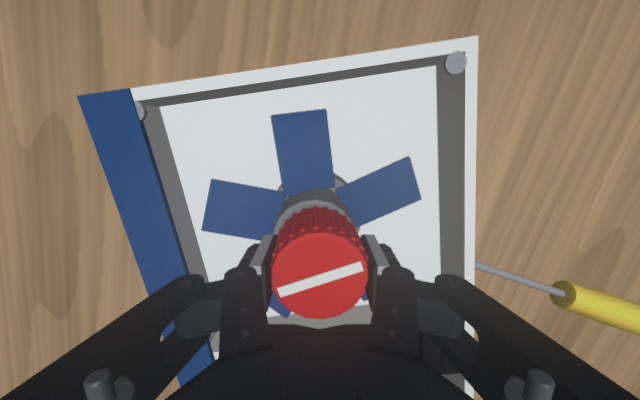

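After 9° counter-clockwise the stripe moved with the fingers (22° to 31.6°) and the torque stayed near zero, so this is the releasing direction. I'll continue to about 58°.

```bash
python3 -m creep '[[0,0,-0.1,0,0,0,1],[0,0,-0.1,0,0,0,1],[0,0,-0.1,0,0,0,1],[0,0,-0.1,0,0,0,1],[0,0,-0.1,0,0,0,1],[0,0,-0.1,0,0,0,1],[0,0,-0.1,0,0,0,1],[0,0,-0.1,0,0,0,1],[0,0,-0.03,0,0,0,1],[0,0,0,0,0,0,1]]' 40
python3 -c "
from h import *
s=sense();print(s['tcp_rot'],s['wrist_torque'],s['contact_force'],s['joint_efforts'])"; python3 w.py w6 104
```

```text
clock: 6.27
eef_pos: [548.2, 13.7, 247.1]
tcp_rot: [3.14, 0.009, 2.621]
contact_force: [-0.9, 0.1, -0.6]
opening: 0.532
[3.13954726 0.00887712 2.62139103] [0.16856749 0.14918827 0.01327923] [-0.89097594  0.0785893  -0.60343763] [ -0.43866576 -57.15065002 -25.17273903  -0.22151758  -0.27710279
  -0.75243775]
px [319.58204633 279.35521236] 1036 stripe [551.05973892  14.1270719 ] 80.23103760543472
tri None
pos [548.18880045  13.6653638  247.07969732] rot [3.13954726 0.00887712 2.62139103] q6 -1.024638251436958 tool delta to stripe [-2.26158433  1.82760261  0.02381509]
```

View pics/w6.png

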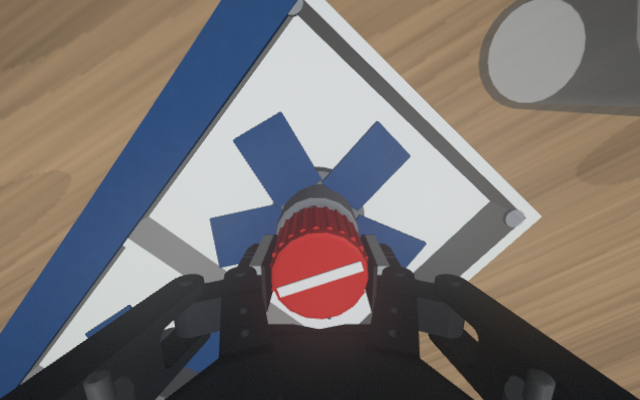

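The stripe has turned 58° and followed the fingers, still seated, with no torque. I'll lift gently and watch the force.

```bash
python3 -m creep '[[0,0,0,0,0,-2,1],[0,0,0,0,0,-3,1],[0,0,0,0,0,-5,1],[0,0,0,0,0,0,1]]' 40
```

```text
clock: 6.7
eef_pos: [548.5, 13.7, 258.0]
tcp_rot: [3.139, 0.01, 2.614]
contact_force: [0.7, 0.1, 0.2]
opening: 0.53
```

```bash
python3 -m creep '[[0,0,0,0,0,-6,1],[0,0,0,0,0,-10,1],[0,0,0,0,0,-15,1],[0,0,0,0,0,-20,1],[0,0,0,0,0,-25,1],[0,0,0,0,0,-25,1],[0,0,0,0,0,-15,1],[0,0,0,0,0,-8,1],[0,0,0,0,0,0,1],[0,0,0,0,0,0,1]]' 40
python3 look.py b; python3 w.py w7 220
```

```text
clock: 7.53
eef_pos: [546.5, 13.8, 394.3]
tcp_rot: [3.138, 0.013, 2.612]
contact_force: [0.0, 0.4, -1.3]
opening: 0.526
{'clock': 7.5333, 'qpos': array([ 0.02359471,  0.23917685,  1.81698531, -0.00419781,  1.07248322,
       -1.01547594]), 'qvel': array([-0.00033806, -0.01795045, -0.00928767, -0.00110716,  0.00827928,
       -0.00095203]), 'joint_efforts': array([ 1.23206599e-03, -5.25791502e+01, -3.41179311e+01, -2.09034380e-02,
       -1.59375319e-03, -7.87522367e-05]), 'eef_pos': array([546.52265689,  13.77341934, 394.29316825]), 'tcp_rot': array([3.13792351, 0.01295614, 2.61182565]), 'contact_force': array([ 0.01915209,  0.40637985, -1.34315203]), 'wrist_torque': array([-0.0338609 ,  0.02564995, -0.04128529]), 'opening': 0.5263471096044111}
top (319, 211, 10, 3) [nan nan] 0
px [319.50294118 279.06862745] 1020 stripe [566.73746014   4.51485087] 79.96581313753897
tri None
pos [546.55391801  13.78374312 394.03729417] rot [3.13805199 0.01272658 2.61187173] q6 -1.0155115965345352 tool delta to stripe [-22.09906199   2.19901042   0.28904853]look.py:6: RuntimeWarning: Mean of empty slice.
  f=grab_frame(n); c,w=red(f); print(n,cv2.boundingRect(c),w.mean(0),len(w))
  ret = um.true_divide(
look.py:7: RuntimeWarning: Mean of empty slice.
  P=np.array([onz(f,p,104)[:2] for p in w]); m=P.mean(0)
  ret = ret.dtype.type(ret / rcount)
Traceback (most recent call last):
  File "look.py", line 8, in <module>
    u,s,v=np.linalg.svd(P-m); print(m,np.degrees(np.arctan2(v[0,1],v[0,0])),s)
          ~~~~~~~~~~~~~^^^^^
numpy.linalg.LinAlgError: 1-dimensional array given. Array must be at least two-dimensional
```

View pics/w7.png

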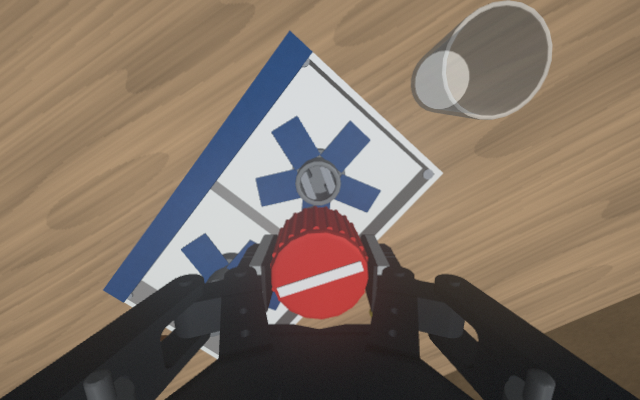

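The cap is held in the fingers and has been raised 147 mm; the empty hub is visible at (318,183). I'll check the scene once before handing in.

```bash
python3 -m creep '[[0,0,0,0,0,0,1],[0,0,0,0,0,0,1],[0,0,0,0,0,0,1],[0,0,0,0,0,0,1]]' 40
python3 - <<'E'
from h import *
f=grab_frame("scene"); cv2.imwrite("pics/scenec.png",f["color"][:,:,::-1])
print(np.abs(sense()["qvel"]).max())
E
```

```text
clock: 8.02
eef_pos: [545.5, 13.7, 389.3]
tcp_rot: [-3.141, 0.005, 2.612]
contact_force: [-1.0, 0.2, -0.7]
opening: 0.529
0.005994821193730095
```

View pics/scenec.png

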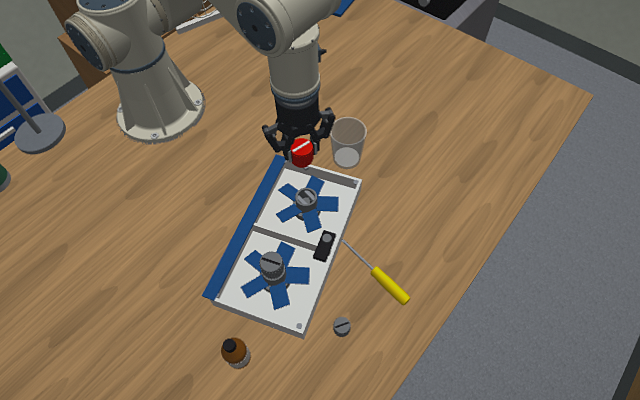

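The scene shows the red cap hanging upright in the gripper at (301,150). The grey cap (271,263), beaker (347,142), screwdriver (390,285) and bottle (235,351) are where they were. I'm handing the job in.

```bash
python3 -c "
from rig import job
print(job.sign_off())"
```

```text
the job is handed in; nothing more can be done
None
```

The red cap is off and was held upright and still in the gripper, about 142 mm above where it sat, when I handed the job in at about 8 s. No verdict was reported.

- **Unscrewing:** I gripped the cap with 40 N and tried counter-clockwise first. It turned freely with almost no torque, so that thread is right-handed and I never had to try clockwise. I turned it to about 58° while it was still seated, confirmed by the stripe in the wrist picture, then lifted it without resistance.
- **Last checks:** The opening was steady at 0.53 (45 mm) and the joint speeds were close to zero. The empty hub showed in the wrist view. The grey cap, screwdriver, beaker and oil bottle looked unmoved in the scene picture; I compared them by eye only.
- **What disagreed:**
  - The top camera's automatic check of the lifted cap failed because the arm blocked its view, so I relied on the wrist and scene views instead.
  - The wrist camera's stripe position was up to 3 mm off the finger centre, which had no effect on the grasp.
  - The arm sagged about 5 mm while holding, and the lift height above already allows for that.

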